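Carry the loaded cheese scoop level and tip it into the display tray

ROBOT

A 6-joint arm with a two-finger parallel gripper is mounted at the origin on a cart in front of the work surface, level with it; the furniture and walls round the work are solid. World frame = base frame: x ahead of the robot, y to its left, z up, the work surface at z = 0. Lengths are in m, angles in degrees, forces in N, time in s.
With the tool pointing down it reaches from about 0.4 to 0.825 m from the base axis. Payload 7 kg.
Tool frame: the origin (TCP) lies on the centre line of the jaws, within the pads' length; the fingertips stand 8 mm ahead of it and the grasp point (between the pads) lies 11 mm behind it; z points along the fingers, y is the line along which they close (so a half turn about z gives the same grasp; the last joint's range is limited). The gripper opens to 88 mm and grips with 3 to 60 N. Pads are 19 mm wide; open, the fingers measure 130 mm over their backs; the gripper's body (78 mm by 193 mm) begins 47 mm behind the grasp point.
Start: joints at [85.663, 20.546, 0.682, 0, -70.136, -16.507], TCP at [0.24, 0.631, 0.235] pointing down, gripper open.
Joint ranges: [-176.03, 176.03], [-82.01, 121.73], [-58.28, 71.71], [-173.87, 95.51], [-174.79, -0.11], [-173.66, 173.66]. Speed limits (degrees/s): [136.94, 136.94, 172.46, 180, 180, 180].

INTERFACE

Orientations are given as [roll, pitch, yaw] about the fixed x, y, z axes, in that order (R = Rz(yaw) Ry(pitch) Rx(roll)).
In Python, from plant import ctrl, vision gives the robot as it stands. The module is installed in compiled form; this text tells all that it offers.
- The arm moves only by the tool move_arm, never from a script. Its argument "moves" is one flat list of numbers, 7 for each row, row after row: the finger opening in cm, from 0 to 8.76, then the shift along the tool's x, y, z in cm, then the turn, a rotation vector about the tool's x, y, z in rad. A call has 1 to 8 rows; each row shifts and turns the commanded pose from where the row before left it, along the tool's axes as they then stand; what a row does not reach is not made up. A row lasts 1/10 s, in which the tool goes at most 50 mm and 8.59 degrees, less where a joint would pass 70% of its speed; a pose out of reach is approached as far as the arm can. A call with a gripper value outside its range is refused whole. The fingers move at their own pace and stop on an object; the grip force is fixed at half the most. Time passes only in rows, so rows that do not move let the fingers close. It gives the time, the measured TCP pose, the force, the opening and the grip force at its end, in the units of the state.
- ctrl.get_obs(): the state, without advancing time (a new reading comes with each control period).
- vision.snapshot(name): name is "scene" or "side" or "wrist"; returns (picture, depth): 420x560x3 uint8, red, green, blue; 420x560 float32, m along the optical axis (not along the pixel's ray), 0 where there is no reading.
- vision.camera_model(name): a dict with "vertical_fov" (degrees; the focal length in pixels is half the picture's height over the tangent of half this angle, whatever the lens; pixels are square), "cx", "cy" (the principal point, pixels), "cam_to_world" (4x4, takes a point from camera to world coordinates). Camera axes: x right, y down, z forward; pixel columns grow to the right and rows downward; lengths in m; the calibration is good to about 2 mm. A picture is of the moment at which its call begins: read the wrist's pose just before it. camera_model takes no time and is no camera call; for the wrist camera it gives the pose at the moment of the call.
- ctrl.close_job(): hands the job in; it is judged then, once.
The state is a dict: "clock": time; "joint_pos": joint angles; "qvel": joint speeds; "tau": joint torques, N m; "tool_pos": TCP position; "orientation": TCP orientation; "force": force on the tool from outside, world axes, zero at the start; "moment": the same for the moment, N m; "opening": finger opening in m; "gripper_force": force on a finger pad.
Only numpy, scipy, OpenCV 4.12 (cv2) and the standard library are available. Lean on these libraries where they do the work, as an engineer would, in place of code of your own. Each camera call takes 0.05 s, during which the arm holds its last target. There are 200 camera calls.

TASK

Take the loaded flat steel scoop by its top handle, carry it level to the black display tray without losing the two cheese blocks or touching them with the fingers, and tip it low over the tray so that both blocks slide in. Then set the empty scoop down flat on the middle of its blue mat and let go. Leave everything else on the counter where it stands.

Things in the scene. Friction and masses are not known exactly. Their poses are not given: they have to be found in the camera images.
- scoop: Flat polished-steel scoop, loose, 0.25 kg (0.65 kg loaded). Pan 168 mm long (x), 104 mm wide (y), floor 3 mm thick, open mouth at its +x end, back and side walls 3 mm thick, 30 mm high (18 mm beside the mouth); a black handle runs along x above it. Origin: centre of the pan's underside; x to the mouth, z up. It starts with the mouth roughly towards the robot (world -x).
- grip (a point): Middle of the scoop's straight black handle, 118 mm above the scoop's origin, near the balance point. The handle is 24 mm wide (y), 24 mm high, runs from x = -73 to +52 mm and joins the back wall by two rods; pinch it across y from above. Axes as the scoop's.
- lip (a point): Middle of the front edge of the scoop's floor, at the mouth: 84 mm ahead (x) of the scoop's origin, 3 mm above its underside. Axes as the scoop's. The steel is slippery: the blocks start to slide out over the lip at 11 to 17 degrees of tilt and slide freely at 40 degrees.
- cheese_near_lip: Pale cheese block, 74 x 87 x 43 mm, loose, 0.2 kg, lying in the scoop nearer the mouth, its 74 mm side along the scoop. Origin: centre of its underside, z up.
- cheese_at_back: The same kind of pale cheese block, 74 x 87 x 43 mm, 0.2 kg, loose, lying in the scoop nearer its back wall. Origin: centre of its underside, z up.
- tray: Black open display tray, fixed to the counter, 200 mm (x) by 140 mm (y) outside, 50 mm high, walls and floor 4 mm thick, with a small rolled rim. Origin: centre of its underside; x along its long side, roughly away from the robot. It stands left or right of the mat.
- mat: Thin blue ribbed rest mat, fixed to the counter, 190 mm (x) by 115 mm (y), 4 mm thick; the scoop starts on it, roughly along its long side. Origin: centre of its underside; x roughly away from the robot.
- brass_weight: Brass check weight, 48 mm across, 67 mm high, a bystander. Origin: centre of its underside.
- small_weight: Smaller brass check weight, 38 mm across, 57 mm high, a bystander. Origin: centre of its underside.
- green_tub: Round lidded tub with dark green contents, 95 mm across, 51 mm high, a bystander. Origin: centre of its underside.
- red_tub: Round lidded tub with red contents, 95 mm across, 51 mm high, a bystander. Origin: centre of its underside.
- tape: Roll of brown parcel tape, 96 mm across, 48 mm high, lying flat, a bystander. Origin: centre of its underside.
- red_marker: Red and white marker pen, 135 mm long, 17 mm thick, lying flat, a bystander. Origin: centre of its underside.

How it is judged (in metres and radians):
On the way, in this order (a step that is already met when the one before it is completed fails the run):
1. the scoop is carried clear of the counter, level, with both blocks in it (height (world z) of scoop above 0.05 m and angle between scoop's own z axis and vertical below 0.25 rad and distance between each of cheese_near_lip, cheese_at_back and scoop below 0.085 m), for 0.3 s.
2. the scoop, still loaded, is brought level with its lip over the tray (horizontal distance between lip and tray below 0.13 m and height (world z) of scoop above 0.05 m and angle between scoop's own z axis and vertical below 0.15 rad and distance between each of cheese_near_lip, cheese_at_back and scoop below 0.085 m), for 0.1 s.
3. the scoop is tipped with its lip over the tray (horizontal distance between lip and tray below 0.13 m and angle between scoop's own z axis and vertical above 0.17 rad), for 0.1 s.
4. both blocks lie in the tray (x of cheese_near_lip in the frame of tray between -0.1 and 0.1 m and y of cheese_near_lip in the frame of tray between -0.07 and 0.07 m and z of each of cheese_near_lip, cheese_at_back in the frame of tray below 0.065 m and x of cheese_at_back in the frame of tray between -0.1 and 0.1 m and y of cheese_at_back in the frame of tray between -0.07 and 0.07 m), for 0.2 s.
At the end, for the whole second after the job is handed in: Both cheese blocks lie at rest inside the tray's walls (any way up), and the empty scoop stands flat and at rest on the blue mat, its middle within 30 mm of the mat's middle, released (all of step 4 and linear speed of each of cheese_near_lip, cheese_at_back, scoop below 0.03 m/s and horizontal distance between scoop and mat below 0.03 m and height (world z) of scoop below 0.012 m and angle between scoop's own z axis and vertical below 0.06 rad); the robot touches nothing.
It fails at once if the loaded scoop is tilted more than about 17 degrees while its lip is away from the tray (angle between scoop's own z axis and vertical above 0.3 rad and horizontal distance between lip and tray above 0.18 m and distance between any of cheese_near_lip, cheese_at_back and scoop below 0.085 m).
It fails at once if the loaded scoop is tipped high above the tray (lip more than 180 mm above the counter) (angle between scoop's own z axis and vertical above 0.3 rad and height (world z) of lip above 0.18 m and distance between any of cheese_near_lip, cheese_at_back and scoop below 0.085 m).
It fails at once if a cheese block leaves the scoop away from the tray ((distance between cheese_near_lip and scoop above 0.13 m and horizontal distance between cheese_near_lip and tray above 0.18 m) or (distance between cheese_at_back and scoop above 0.13 m and horizontal distance between cheese_at_back and tray above 0.18 m)).
It fails at once if the fingers touch a cheese block (contact force between the fingers and cheese_near_lip above 0.5 N or contact force between the fingers and cheese_at_back above 0.5 N).
It fails at once if a bystander is moved by more than 30 mm (distance of any of brass_weight, small_weight, green_tub, red_tub, tape, red_marker from where it was at the start of the episode above 0.03 m).
It also fails if it takes over 54 s, if anything falls off the work surface, if the arm or the gripper's body presses on something with over 40 N, if the wrist force passes 120 N, or if a joint passes its speed limit or range.

## Working session

There is one attempt and no reset: what is moved stays moved. The work goes in short steps, Python scripts to look and compute and a tool call to move; the robot and the scene stay as the last step left them, time stands still between calls to the robot, and variables do not carry over. Pictures are saved under pics/ and viewed, at most 10 in all, crops included, and the job is handed in when it is done.

Besides the shell and the picture viewer there is one more tool, called after "Request:" as name(argument=value, ...) on one line, values as JSON. move_arm: Moves the arm, as the interface text tells. Its arguments: {"type":"object","properties":{"moves":{"type":"array"}},"required":["moves"]}

```bash
mkdir -p pics
python3 - <<'E'
from plant import ctrl, vision
import cv2,numpy as np
print(ctrl.get_obs())
for n in ["scene","side"]:
    p,d=vision.snapshot(n); m=vision.camera_model(n); np.savez(n+".npz",p=p,d=d,**m); cv2.imwrite(f"pics/{n}.png",cv2.resize(p[:,:,::-1],(784,588)))
    print(n,m)
E
```

```text
{'clock': 0.0, 'joint_pos': array([ 8.56616679e+01,  2.05895046e+01,  6.32776542e-01, -2.22317619e-02,
       -7.01346546e+01, -1.65058841e+01]), 'qvel': array([-0.02523955, -0.03530077,  0.01433916,  0.03756316,  0.01651786,
        0.02044918]), 'tau': array([-4.90927687e-04, -5.82709408e+01,  2.93050164e+01,  6.99723691e+00,
        6.90123779e-03, -1.47625233e-04]), 'tool_pos': array([0.24003673, 0.63035868, 0.23363024]), 'orientation': array([ 1.79906445e+02, -5.92784064e-03, -2.08517826e+01]), 'force': array([ 0.90859532,  1.0145279 , -0.62767884]), 'moment': array([0.00589901, 0.01096867, 0.05187922]), 'gripper_force': 0.0, 'opening': 0.08775026700269571}
scene {'vertical_fov': 50.17163284323835, 'cx': 276.96576316085685, 'cy': 202.2799464587451, 'cam_to_world': array([[ 0.65560919, -0.52410146,  0.54359383, -0.22961496],
       [-0.7547629 , -0.4333221 ,  0.4925088 , -0.68537793],
       [-0.02257336, -0.73317775, -0.67966229,  1.04715763],
       [ 0.        ,  0.        ,  0.        ,  1.        ]])}
side {'vertical_fov': 57.46241530760141, 'cx': 282.3068811264177, 'cy': 210.15494857592302, 'cam_to_world': array([[-0.94372783, -0.20185919,  0.2619745 ,  0.15077192],
       [-0.33042327,  0.54176624, -0.7728582 ,  1.11424806],
       [ 0.01407959, -0.81593027, -0.57797886,  0.94316016],
       [ 0.        ,  0.        ,  0.        ,  1.        ]])}
```

View pics/scene.png

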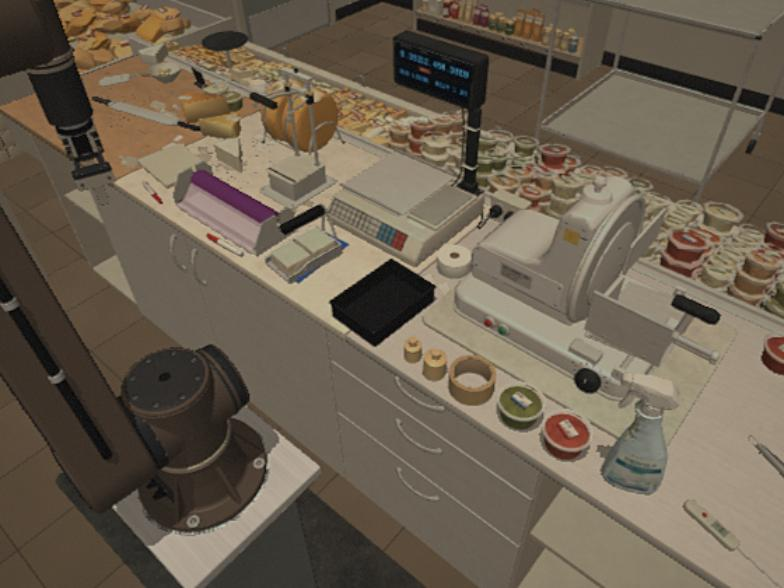

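View pics/side.png

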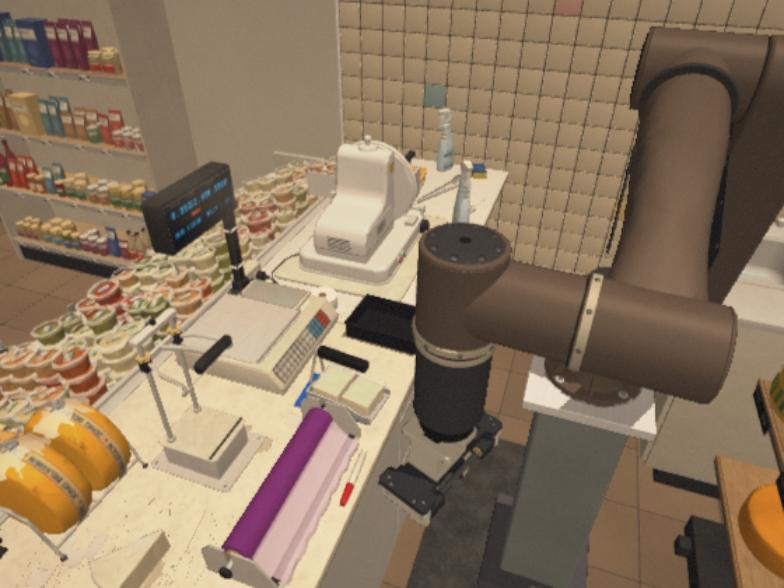

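Scene: tray with rim corners near (388,264), (435,296), (378,342), (332,296); scoop handle about (283,226)–(324,208), the cheese around (305,250), blue mat corner at (345,243). Side: handle (320,350)–(367,366). I'll enlarge the crops.

```bash
cat > h.py <<'E'
import numpy as np
def load(n): return dict(np.load(n+".npz"))
def world(s,u,v,d=None,z=None):
    f=210/np.tan(np.radians(float(s["vertical_fov"]))/2); T=s["cam_to_world"]
    r=np.array([(u-s["cx"])/f,(v-s["cy"])/f,1.0]); 
    if z is not None: d=(z-T[2,3])/(T[:3,:3]@r)[2]
    elif d is None: d=s["d"][int(round(v)),int(round(u))]
    return T[:3,:3]@(r*d)+T[:3,3]
E
python3 - <<'E'
from h import *
import cv2
a=load("scene")["p"][135:250,175:325,::-1]; b=load("side")["p"][200:320,200:300,::-1]
a=cv2.resize(a,None,fx=5.2,fy=5.2,interpolation=3); b=cv2.resize(b,None,fx=5,fy=5,interpolation=3)
cv2.imwrite("pics/a.png",a); cv2.imwrite("pics/b.png",b)
E
```

```text
(no output)
```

View pics/a.png

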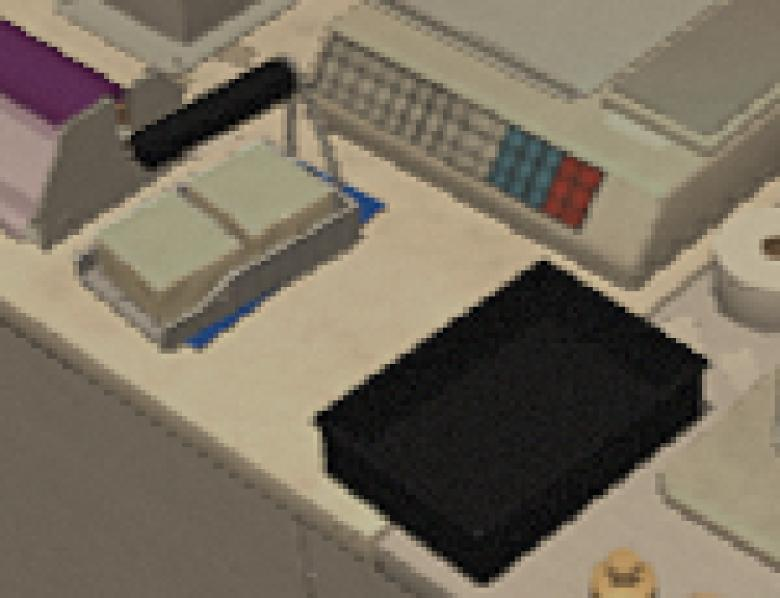

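View pics/b.png

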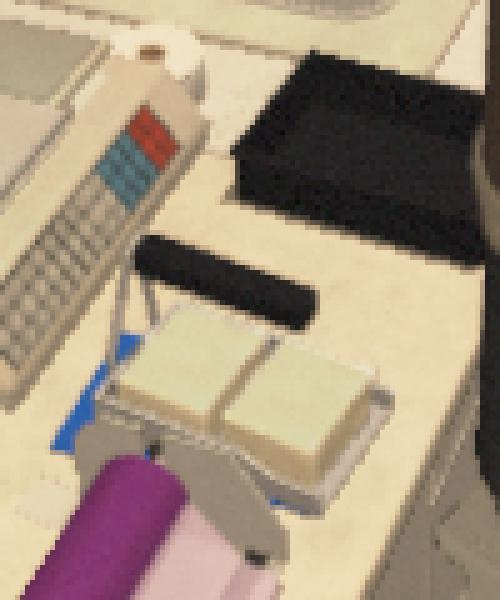

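Crop a: tray rim corners (545,262), (707,362), (485,583), (318,418); mat corners (383,207), (193,350); handle axis ends (140,150)–(290,75). Crop b: handle axis ends (145,255)–(308,308), mat corners (125,335), (53,450).

Run:
```python
from h import *
np.set_printoptions(precision=4,suppress=True)
A=load("scene");B=load("side")
a=lambda u,v,z:world(A,175+u/5.2-.4,135+v/5.2-.4,z=z)
b=lambda u,v,z:world(B,200+u/5-.4,200+v/5-.4,z=z)
T=[a(*c,.05) for c in[(545,262),(707,362),(485,583),(318,418)]];print("tray",np.array(T),np.mean(T,0))
print([b(*c,.05) for c in [(312,55),(235,152)]])
print("mat",a(383,207,.004),a(193,350,.004),b(125,335,.004),b(53,450,.004))
print("handle a",a(140,150,.122),a(290,75,.122)," b",b(145,255,.122),b(308,308,.122))
print("pan wall mouth corners a",a(165,330,.022),a(83,262,.022),"back",a(358,210,.034)," b",b(385,400,.022),b(315,495,.022))
for s,u,v in[(A,175+215/5.2,135+112/5.2),(B,200+225/5,200+275/5)]:print(world(s,u,v))
# furniture top heights: slicer wrap, scale, display
for u,v in [(75,110),(160,90),(420,140),(640,230),(180,40),(770,240),(20,50)]: print((u,v),world(A,175+u/5.2,135+v/5.2))
# whole scene heightmap maxima around workspace
f=210/np.tan(np.radians(float(A["vertical_fov"]))/2);v,u=np.mgrid[:420,:560];P=np.stack([(u-A["cx"])/f,(v-A["cy"])/f,np.ones(u.shape)],-1)*A["d"][...,None]@A["cam_to_world"][:3,:3].T+A["cam_to_world"][:3,3]
P=P[A["d"]>0]
for x in np.arange(.35,.95,.05):print("%.2f"%x,[("%3d"%(1000*max(P[(abs(P[:,0]-x-.025)<.025)&(abs(P[:,1]-y-.025)<.025)][:,2],default=-.001))) for y in np.arange(-.3,.6,.05)])
```

```text
tray [[ 0.6388  0.0877  0.05  ]
 [ 0.6305 -0.053   0.05  ]
 [ 0.4049 -0.0688  0.05  ]
 [ 0.4394  0.0993  0.05  ]] [0.5284 0.0163 0.05  ]
[array([ 0.6311, -0.0486,  0.05  ]), array([0.6386, 0.0883, 0.05  ])]
mat [0.6512 0.2507 0.004 ] [0.463  0.2449 0.004 ] [0.6528 0.2516 0.004 ] [0.6489 0.3649 0.004 ]
handle a [0.4936 0.3071 0.122 ] [0.6132 0.2901 0.122 ]  b [0.6106 0.2891 0.122 ] [0.4937 0.2991 0.122 ]
pan wall mouth corners a [0.4525 0.2574 0.022 ] [0.4636 0.3517 0.022 ] back [0.6126 0.2349 0.034 ]  b [0.4545 0.2646 0.022 ] [0.4677 0.3568 0.022 ]
[0.5471 0.2904 0.1277]
[0.547  0.3018 0.1336]
(75, 110) [0.5343 0.428  0.0712]
(160, 90) [0.5895 0.4013 0.0693]
(420, 140) [0.6818 0.2381 0.0497]
(640, 230) [0.6943 0.0509 0.0592]
(180, 40) [0.6912 0.5012 0.0117]
(770, 240) [ 0.7636 -0.0052  0.0356]
(20, 50) [0.5481 0.501  0.0817]
0.35 [' -1', '-908', '-911', '-911', '-909', '-907', '-912', '-904', '-910', '-911', '-908', '-911', ' -1', ' -1', ' -1', ' -1', ' -1', ' -1']
0.40 [' 50', ' 50', ' 63', ' 41', '  5', ' 54', ' 54', ' 53', ' 51', '  6', '  4', ' 19', '  4', '  5', ' 16', ' 20', ' 
[... 631 characters left out ...]
 75', ' 76', '  3', '277', '319', '318']
0.70 ['233', '220', '216', '206', ' 43', ' 43', ' 82', ' 87', '105', '111', '110', '109', '108', '106', '  6', '288', '307', '306']
0.75 ['222', '220', '217', '205', ' 43', ' 43', ' 94', '103', '101', '101', '102', '102', '104', '100', '  4', '339', '349', '347']
0.80 [' -1', '218', '216', '205', ' -1', '  0', ' 95', '101', '103', '102', '104', '102', '102', ' 99', '  2', '334', '339', '339']
0.85 [' -1', ' -1', ' -1', ' -1', ' -1', '  1', ' 95', '102', '102', '102', '102', '101', '100', '101', ' -1', '  4', '  5', '  2']
0.90 [' -1', ' -1', ' -1', ' -1', ' -1', ' 45', ' 95', '449', '450', '450', '449', '449', '449', ' 99', ' -1', '  4', '  4', '  3']
```

Request:
move_arm(moves=[8.76,4,2.04,0,0,0,0,8.76,4,2.04,0,0,0,0,8.76,4,2.04,0,0,0,0,8.76,4,2.04,0,0,0,0,8.76,4,2.04,0,0,0,0,8.76,4,2.04,0,0,0,0,8.76,4,2.04,0,0,0,0,8.76,4,2.04,0,0,0,0])

```text
clock: 0.9
tool_pos: [0.482, 0.3628, 0.2343]
orientation: [180.0, 0.0, -20.8]
force: [0.9, 1.1, 0.3]
opening: 0.0879
gripper_force: 0.0
```

Request:
move_arm(moves=[8.76,4,2.04,0,0,0,0,8.76,4,2.04,0,0,0,0,8.76,0,0,0,0,0,-0.12,8.76,0,0,0,0,0,-0.1165,8.76,0,0,0,0,0,0,8.76,0,0,0,0,0,0])

```text
clock: 1.5
tool_pos: [0.5413, 0.2978, 0.2343]
orientation: [180.0, 0.0, -7.5]
force: [-0.9, 1.1, -0.2]
opening: 0.0875
gripper_force: 0.0
```

Run:
```python
from plant import ctrl, vision
import cv2,numpy as np
o=ctrl.get_obs();print(o["tool_pos"],o["orientation"],o["force"])
n="wrist";m=vision.camera_model(n);p,d=vision.snapshot(n);np.savez(n+".npz",p=p,d=d,**m); cv2.imwrite(f"pics/w1.png",cv2.resize(p[:,:,::-1],(784,588)));print(m)
```

```text
[0.5412745  0.29778279 0.23429795] [ 1.79981166e+02  1.91178022e-02 -7.48650206e+00] [-0.93690183  1.07048563 -0.20431969]
{'vertical_fov': 61.54472043150471, 'cx': 278.61924961653983, 'cy': 210.50655205673718, 'cam_to_world': array([[-1.30327319e-01, -9.44639652e-01, -3.01115789e-01,
         6.22184843e-01],
       [-9.91470863e-01,  1.23998724e-01,  4.01228646e-02,
         2.86163651e-01],
       [-5.63675160e-04,  3.03776636e-01, -9.52743112e-01,
         3.84696732e-01],
       [ 0.00000000e+00,  0.00000000e+00,  0.00000000e+00,
         1.00000000e+00]])}
```

View pics/w1.png

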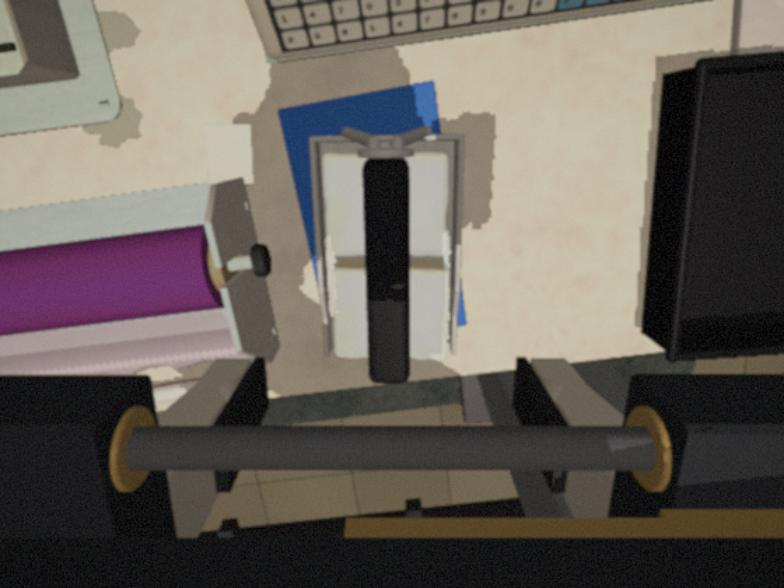

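Wrist view: handle stands vertical in the image from (386,160) to (390,382), so the yaw is right; tray on the right, its left rim around column 690.

Run:
```python
from h import *
np.set_printoptions(precision=4,suppress=True)
W=load("wrist");w=lambda u,v,z:world(W,u/1.4,v/1.4,z=z)
print("handle",w(386,160,.134),w(389.5,380,.134))
print("mat far corners",w(281,110,.004),w(434,83,.004))
print("pan back corners",w(312,138,.034),w(463,136,.034),"tray left rim far",w(698,62,.05),"near",w(672,355,.05))
print("rear mouth",w(327,353,.022),w(455,353,.022))
```

```text
handle [0.6119 0.2897 0.134 ] [0.4929 0.3036 0.134 ]
mat far corners [0.6511 0.3621 0.004 ] [0.6546 0.2506 0.004 ]
pan back corners [0.6286 0.3388 0.034 ] [0.6166 0.2374 0.034 ] tray left rim far [0.6414 0.0918 0.05  ] near [0.4428 0.0995 0.05  ]
rear mouth [0.4655 0.3579 0.022 ] [0.4522 0.2562 0.022 ]
```

Request:
move_arm(moves=[8.76,0.8,0,3,0,0,0,8.76,0,0,3,0,0,0,8.76,0,0,3,0,0,0,8.76,0,0,2.3,0,0,0,8.76,0,0,1,0,0,0,8.76,0,0,0,0,0,0])

```text
clock: 2.15
tool_pos: [0.5486, 0.2966, 0.1103]
orientation: [179.9, 0.1, -7.3]
force: [0.6, 0.2, 0.7]
opening: 0.0876
gripper_force: 0.0
```

Request:
move_arm(moves=[1,0,0,0,0,0,0,1,0,0,0,0,0,0,1,0,0,0,0,0,0,1,0,0,0,0,0,0,1,0,0,0,0,0,0,1,0,0,0,0,0,0,1,0,0,0,0,0,0,1,0,0,0,0,0,0])

```text
clock: 2.95
tool_pos: [0.5494, 0.2968, 0.1115]
orientation: [180.0, 0.0, -7.3]
force: [-0.7, 0.8, -1.0]
opening: 0.0293
gripper_force: 0.0
```

Request:
move_arm(moves=[0,0,0,0,0,0,0,0,0,0,0,0,0,0,0,0,0,0,0,0,0,0,0,0,0,0,0,0])

```text
clock: 3.35
tool_pos: [0.5496, 0.2971, 0.1116]
orientation: [-180.0, -0.0, -7.3]
force: [-0.4, 3.0, -1.9]
opening: 0.0244
gripper_force: 30.0
```

Request:
move_arm(moves=[0,0,0,-0.5,0,0,0,0,0,0,-1,0,0,0,0,0,0,-1.5,0,0,0,0,0,0,-1.5,0,0,0,0,0,0,-0.5,0,0,0,0,0,0,0,0,0,0])

```text
clock: 3.95
tool_pos: [0.5494, 0.2968, 0.1623]
orientation: [-179.9, -0.0, -7.3]
force: [-0.1, 1.5, -6.9]
opening: 0.0242
gripper_force: 30.0
```

Run:
```python
from plant import ctrl, vision
import cv2,numpy as np
o=ctrl.get_obs();print(o["tool_pos"],o["orientation"],o["force"],o["moment"])
p,d=vision.snapshot("side");cv2.imwrite("pics/s2.png",cv2.resize(p[180:330,180:340,::-1],None,fx=4,fy=4,interpolation=3))
```

```text
[0.54941143 0.29683103 0.16230537] [-1.79947588e+02 -2.71261422e-02 -7.30732376e+00] [-0.13023132  1.52417325 -6.85123588] [ 0.00735041  0.08378943 -0.02314101]
```

View pics/s2.png

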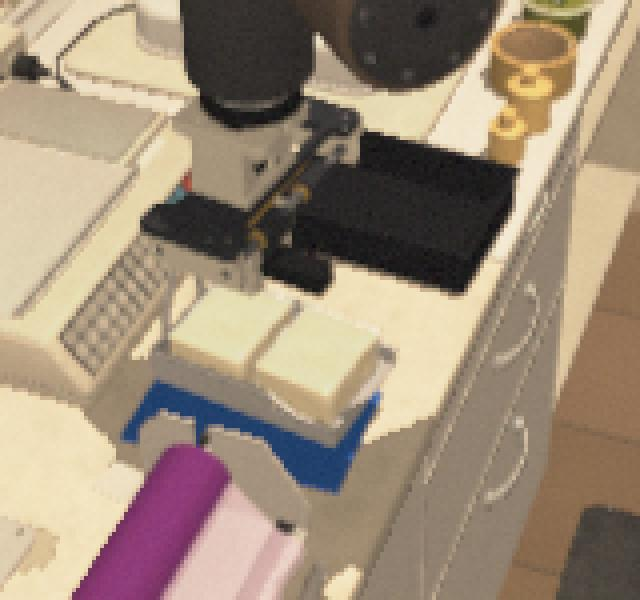

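The scoop hangs level at about 55 mm, with both blocks in it. I'll raise it and carry it over the tray.

Request:
move_arm(moves=[0,0,0,-1,0,0,0,0,0,0,-2,0,0,0,0,0,0,-2,0,0,0,0,0.2,0.6,-1,0,0,0,0,0.5,1.2,-0.5,0,0,0,0,0.7,1.8,0,0,0,0,0,0.8,2.2,0,0,0,0,0,0.9,2.2,0,0,0,0])

```text
clock: 4.8
tool_pos: [0.5694, 0.2109, 0.2252]
orientation: [179.9, 0.1, -7.3]
force: [0.5, -1.2, -6.3]
opening: 0.0237
gripper_force: 30.0
```

Request:
move_arm(moves=[0,0.9,2.2,0,0,0,0,0,0.9,2.2,0,0,0,0,0,0.9,2.2,0,0,0,0,0,0.9,2.2,0,0,0,0,0,0.9,2.2,0,0,0,0,0,0.9,2.2,0,0,0,0,0,0.8,2.2,0,0,0,0,0,0.6,1.6,0,0,0,0])

```text
clock: 5.6
tool_pos: [0.615, 0.0332, 0.2252]
orientation: [179.9, 0.1, -7.4]
force: [0.4, -0.1, -6.2]
opening: 0.0241
gripper_force: 30.0
```

Request:
move_arm(moves=[0,0.3,1,0,0,0,-0.02,0,0.1,0.5,0,0,0,-0.03,0,0,0,0,0,0,-0.025,0,0,0,0,0,0,0,0,0,0,0,0,0,0])

```text
clock: 6.1
tool_pos: [0.6178, 0.0209, 0.2263]
orientation: [180.0, 0.0, -3.0]
force: [-0.3, -0.2, -7.1]
opening: 0.0239
gripper_force: 30.0
```

Run:
```python
from plant import ctrl, vision
import cv2,numpy as np
o=ctrl.get_obs();print(o["tool_pos"],o["orientation"],o["force"],o["moment"])
p,d=vision.snapshot("scene");q,d=vision.snapshot("side")
f=lambda p:cv2.resize(p,(390,390*p.shape[0]//p.shape[1]),interpolation=3)
cv2.imwrite("pics/s3.png",np.hstack([f(p[120:270,200:350,::-1]),f(q[150:300,200:350,::-1])]))
```

```text
[0.61777728 0.02090895 0.22626416] [ 1.79999495e+02  2.73234070e-02 -3.02712815e+00] [-0.2890064  -0.21052853 -7.13087938] [ 0.03757353 -0.04826896  0.03358517]
```

View pics/s3.png

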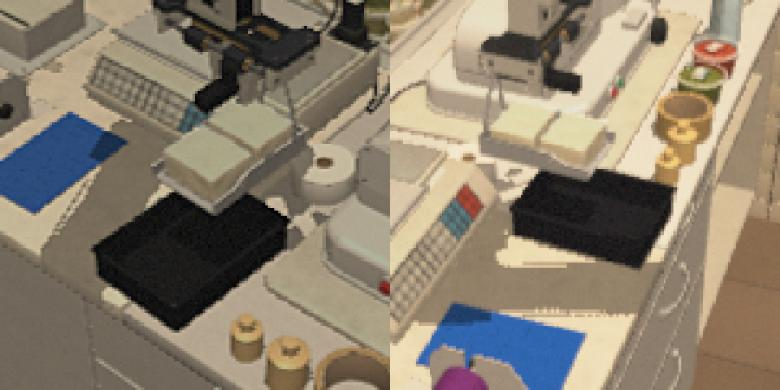

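Level over the tray and still loaded. Next I'll work out the tip rows.

Run:
```python
import numpy as np
a,h=.0915,.104
def tcp(X,Z,t): c,s=np.cos(t),np.sin(t); return np.array([X+a*c-h*s, Z+a*s+h*c])
K=[(-.01,.122,0),(-.01,.113,.06),(-.01,.102,.14),(-.01,.09,.22),(-.008,.077,.30),(-.006,.064,.38),(-.003,.052,.46),(-.001,.042,.54),(0,.034,.62),(0,.028,.69)]
for k,l in zip(K,K[1:]):
    d=tcp(*l)-tcp(*k);t=k[2];c,s=np.cos(t),np.sin(t)
    # tool x=(c,s) in (X,Z); tool z=(s,-c)
    print([round(v*100,2) for v in (d@[c,s],d@[s,-c])],round(l[2]-t,3), tcp(*l))
```

```text
[np.float64(-0.64), np.float64(0.37)] 0.06 [0.07509909 0.22229956]
[np.float64(-0.93), np.float64(0.4)] 0.08 [0.06609228 0.21775066]
[np.float64(-1.03), np.float64(0.49)] 0.08 [0.05659874 0.21146135]
[np.float64(-0.95), np.float64(0.61)] 0.08 [0.04867919 0.20339509]
[np.float64(-1.05), np.float64(0.6)] 0.08 [0.04039709 0.19452035]
[np.float64(-1.03), np.float64(0.53)] 0.08 [0.0328182  0.18581071]
[np.float64(-1.13), np.float64(0.29)] 0.08 [0.0240102  0.17824515]
[np.float64(-1.19), np.float64(0.04)] 0.08 [0.01404222 0.17180808]
[np.float64(-1.1), np.float64(-0.13)] 0.07 [0.00436914 0.16645274]
```

Request:
move_arm(moves=[0,-0.6,0,0.4,0,0.06,0,0,-0.9,0,0.4,0,0.08,0,0,-1,0,0.5,0,0.08,0,0,-1,0,0.6,0,0.08,0,0,-1,0,0.6,0,0.08,0,0,-1.05,0,0.5,0,0.08,0])

```text
clock: 6.8
tool_pos: [0.5729, 0.0208, 0.1899]
orientation: [179.7, -25.6, -3.1]
force: [4.9, -6.0, -3.4]
opening: 0.0238
gripper_force: 30.0
```

Run:
```python
from plant import ctrl, vision
import cv2,numpy as np
o=ctrl.get_obs();print(o["tool_pos"],o["orientation"],o["force"],o["moment"])
p,d=vision.snapshot("scene");q,d=vision.snapshot("side")
f=lambda p:cv2.resize(p,(390,390*p.shape[0]//p.shape[1]),interpolation=3)
cv2.imwrite("pics/s4.png",np.hstack([f(p[120:270,200:350,::-1]),f(q[150:300,200:350,::-1])]))
```

```text
[0.57291884 0.02075898 0.18987408] [179.7477075  -25.64915012  -3.06884196] [ 4.85552257 -6.04065122 -3.36129448] [-1.5196581   1.43261775 -0.76686624]
```

View pics/s4.png

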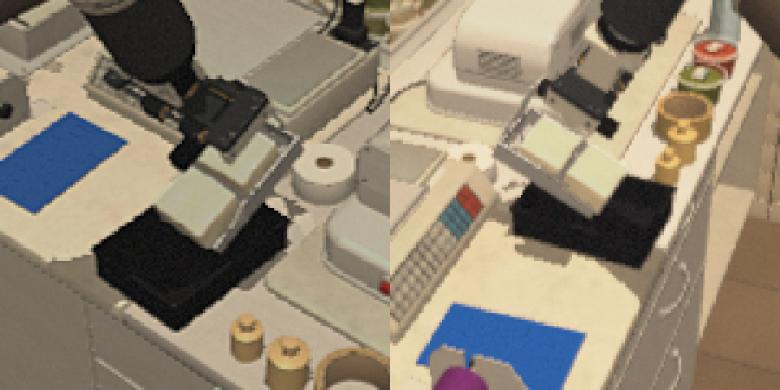

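The scoop is tilted with the grip holding; block 1 is at the lip and the lip is about at rim height. There's a side force, so I'll hold briefly and reread it, checking the pan's edges by depth.

Run:
```python
from plant import ctrl, vision
from h import *
np.set_printoptions(precision=3,suppress=True)
o=ctrl.get_obs();print(o["tool_pos"],o["orientation"],o["force"],o["moment"])
for n in("scene","side"):
    p,d=vision.snapshot(n);m=vision.camera_model(n);s=dict(p=p,d=d,**m)
    f=210/np.tan(np.radians(m["vertical_fov"])/2);v,u=np.mgrid[:420,:560];T=m["cam_to_world"]
    P=(np.stack([(u-m["cx"])/f,(v-m["cy"])/f,np.ones(u.shape)],-1)*d[...,None])@T[:3,:3].T+T[:3,3]
    g=p.astype(int);bright=(g.sum(-1)>300)
    ok=(P[...,0]>.4)&(P[...,0]<.65)&(P[...,1]>-.08)&(P[...,1]<.13)&(P[...,2]>.012)&(P[...,2]<.2)
    for name,k in(("bright",ok&bright),("dark",ok&~bright&(P[...,2]<.062))):
        for x in np.arange(.42,.66,.02):
            Q=P[k&(abs(P[...,0]-x)<.01)]
            if len(Q)>4:print(n,name,"%.2f"%x,len(Q),"y",np.percentile(Q[:,1],[2,98]),"z",np.percentile(Q[:,2],[2,98]))
print(ctrl.get_obs()["force"],ctrl.get_obs()["moment"])
```

```text
[0.568 0.017 0.186] [179.248 -25.2    -2.869] [-0.338 -2.579 -8.051] [-0.438  2.62  -0.279]
scene bright 0.48 42 y [-0.024  0.1  ] z [0.051 0.091]
scene bright 0.50 200 y [-0.026  0.056] z [0.056 0.17 ]
scene bright 0.52 188 y [-0.032  0.056] z [0.068 0.103]
scene bright 0.54 174 y [-0.033  0.054] z [0.074 0.11 ]
scene bright 0.56 136 y [-0.078  0.07 ] z [0.024 0.121]
scene bright 0.58 184 y [-0.076  0.05 ] z [0.026 0.129]
scene bright 0.60 106 y [-0.079  0.048] z [0.024 0.137]
scene bright 0.62 72 y [-0.079  0.006] z [0.025 0.141]
scene bright 0.64 31 y [-0.079 -0.009] z [0.024 0.155]
scene dark 0.42 15 y [-0.041  0.009] z [0.044 0.055]
scene dark 0.44 301 y [-0.041  0.1  ] z [0.013 0.052]
scene dark 0.46 77 y [-0.043  0.1  ] z [0.014 0.053]
scene dark 0.48 91 y [-0.045  0.102] z [0.015 0.052]
scene dark 0.50 113 y [-0.045  0.097] z [0.014 0.061]
scene dark 0.52 88 y [-0.047  0.097] z [0.014 0.058]
scene dark 0.54 56 y [-0.05   0.098] z [0.013 0.06 ]
scene dark 0.56 44 y [-0.05   0.095] z [0.013 0.052]
scene dark 0.58 37 y [-0.052 -0.041] z [0.013 0.051]
scene dark 0.60 39 y [-0.052
[... 584 characters left out ...]
 69 y [-0.038  0.067] z [0.09  0.135]
side bright 0.64 138 y [-0.042  0.067] z [0.1   0.195]
side dark 0.44 143 y [-0.043  0.101] z [0.013 0.054]
side dark 0.46 90 y [-0.043  0.103] z [0.013 0.054]
side dark 0.48 83 y [-0.046  0.103] z [0.013 0.056]
side dark 0.50 52 y [-0.042  0.099] z [0.012 0.051]
side dark 0.52 50 y [0.057 0.099] z [0.012 0.058]
side dark 0.54 43 y [0.068 0.099] z [0.013 0.056]
side dark 0.56 43 y [0.087 0.096] z [0.015 0.052]
side dark 0.58 40 y [0.087 0.097] z [0.012 0.053]
side dark 0.60 40 y [0.086 0.096] z [0.013 0.051]
side dark 0.62 40 y [0.008 0.097] z [0.014 0.053]
side dark 0.64 100 y [-0.003  0.091] z [0.013 0.053]
[ 0.967 -0.342 -4.019] [ 0.174  2.049 -0.031]
```

Request:
move_arm(moves=[0,-0.9,-0.2,0.4,0,0.08,0,0,-0.9,-0.2,0.2,0,0.08,0,0,-0.9,0,0,0,0.07,0,0,0,0,0,0,0,0,0,0,0,0,0,0,0])

```text
clock: 7.5
tool_pos: [0.5887, 0.0094, 0.2183]
orientation: [178.7, -33.4, -3.5]
force: [-0.7, 0.5, -3.1]
opening: 0.0234
gripper_force: 30.0
```

```bash
cat > chk.py <<'E'
from plant import ctrl, vision
from h import *
np.set_printoptions(precision=3,suppress=True)
o=ctrl.get_obs();print(o["clock"],o["tool_pos"],o["orientation"],o["force"],o["moment"])
for n in("scene","side"):
    p,d=vision.snapshot(n);m=vision.camera_model(n);np.savez(n+"_n.npz",p=p)
    f=210/np.tan(np.radians(m["vertical_fov"])/2);v,u=np.mgrid[:420,:560];T=m["cam_to_world"]
    P=(np.stack([(u-m["cx"])/f,(v-m["cy"])/f,np.ones(u.shape)],-1)*d[...,None])@T[:3,:3].T+T[:3,3]
    g=p.astype(int);br=(g.sum(-1)>260)&(P[...,2]>.012)&(P[...,2]<.2)&(P[...,1]>-.06)&(P[...,1]<.1)
    for x in np.arange(.43,.66,.02):
        Q=P[br&(abs(P[...,0]-x)<.01)]
        if len(Q)>4:print(n,"%.2f"%x,len(Q),"y",np.percentile(Q[:,1],[2,98]),"z",np.percentile(Q[:,2],[2,50,98]))
E
python3 chk.py
```

```text
7.5 [0.589 0.009 0.218] [178.748 -33.416  -3.513] [-0.683  0.51  -3.091] [ 0.091  2.405 -0.063]
scene 0.43 5 y [0.094 0.1  ] z [0.019 0.036 0.048]
scene 0.45 257 y [-0.034  0.044] z [0.033 0.065 0.078]
scene 0.47 157 y [-0.034  0.049] z [0.047 0.074 0.079]
scene 0.49 138 y [-0.035  0.042] z [0.038 0.073 0.078]
scene 0.51 154 y [-0.037  0.048] z [0.046 0.073 0.078]
scene 0.53 107 y [-0.033  0.086] z [0.041 0.074 0.193]
scene 0.55 23 y [-0.043  0.081] z [0.042 0.092 0.105]
scene 0.57 192 y [-0.042  0.063] z [0.076 0.088 0.111]
scene 0.59 203 y [-0.044  0.061] z [0.089 0.099 0.135]
scene 0.61 194 y [-0.045  0.06 ] z [0.099 0.111 0.146]
scene 0.63 175 y [-0.046  0.057] z [0.112 0.122 0.159]
scene 0.65 121 y [-0.048  0.022] z [0.124 0.136 0.172]
side 0.43 8 y [-0.035 -0.017] z [0.02 0.04 0.05]
side 0.45 101 y [-0.028  0.05 ] z [0.018 0.056 0.079]
side 0.47 135 y [-0.03   0.053] z [0.019 0.072 0.079]
side 0.49 119 y [-0.027  0.052] z [0.015 0.071 0.078]
side 0.51 143 y [-0.037  0.049] z [0.015 0.069 0.079]
side 0.53 101 y [-0.034  0.05 ] z [0.016 0.074 0.195]
side 0.55 26 y [-0.045  0.043] z [0.034 0.084 0.197]
side 0.57 127 y [-0.045  0.062] z [0.08  0.09  0.109]
side 0.59 151 y [-0.047  0.061] z [0.09  0.102 0.136]
side 0.61 155 y [-0.047  0.059] z [0.103 0.114 0.147]
side 0.63 151 y [-0.05   0.059] z [0.115 0.126 0.158]
side 0.65 153 y [-0.051  0.057] z [0.128 0.139 0.171]
```

By depth, both blocks are standing on end in the tray (tops at 78 mm), and the wrist load matches the empty scoop. I'll check the joints and confirm with a picture.

Run:
```python
from plant import ctrl
from h import *
import cv2
np.set_printoptions(precision=2,suppress=True)
o=ctrl.get_obs();print(o["joint_pos"],o["qvel"],o["tool_pos"])
p=np.load("scene_n.npz")["p"];q=np.load("side_n.npz")["p"]
f=lambda p:cv2.resize(p,(390,390),interpolation=3)
cv2.imwrite("pics/s5.png",np.hstack([f(p[120:270,200:350,::-1]),f(q[150:300,200:350,::-1])]))
```

```text
[ 13.41  -3.27 -57.99  71.89 -10.9    4.16] [ 0.66  0.18 -1.    1.1   0.47 -0.81] [0.59 0.01 0.22]
```

View pics/s5.png

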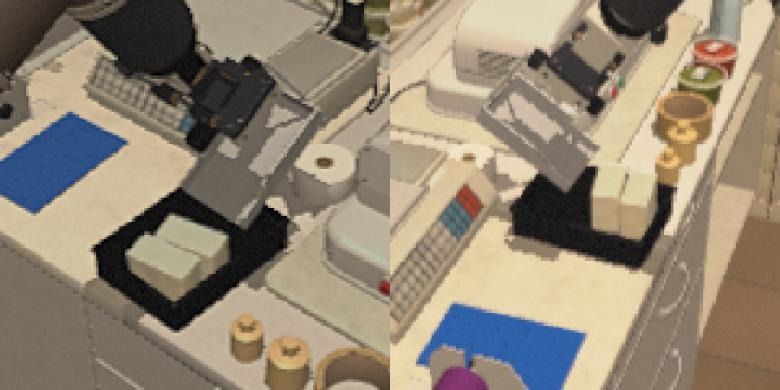

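The picture confirms it: both blocks stand upright side by side in the tray, around (180,255) in the left half, and the scoop is empty. Joint 3 is close to its limit, so I'll back out and level off.

Request:
move_arm(moves=[0,1,0,-0.3,0,-0.03,0,0,1.5,0,-0.5,0,-0.06,0,0,1.5,0,-0.5,0,-0.08,0,0,1,0,-0.5,0,-0.08,0])

```text
clock: 8.0
tool_pos: [0.6204, -0.0021, 0.2548]
orientation: [177.9, -23.7, -4.0]
force: [4.3, -4.7, -0.0]
opening: 0.0235
gripper_force: 30.0
```

Request:
move_arm(moves=[0,0.5,-0.5,-0.8,0,-0.08,0,0,0.3,-0.5,-0.8,0,-0.1,0,0,0.2,-0.5,-0.5,0,-0.1,0,0,0,-0.5,0,0,-0.07,0,0,0,0,0,0,0,0,0,0,0,0,0,0,0])

```text
clock: 8.6
tool_pos: [0.6261, 0.0171, 0.2769]
orientation: [177.9, -4.0, -4.9]
force: [-0.3, -0.2, -3.3]
opening: 0.024
gripper_force: 30.0
```

Request:
move_arm(moves=[0,0,0,0,0.037,-0.07,0,0,-0.6,-1.5,0,0,0,0,0,-1.1,-3.5,0,0,0,0,0,-1.1,-3.5,0,0,0,0,0,-1.1,-3.5,0,0,0,0,0,-1.1,-3.5,0,0,0,0,0,-1.1,-3.5,0,0,0,0,0,-1.1,-3.5,0,0,0,0])

```text
clock: 9.4
tool_pos: [0.5722, 0.2476, 0.2783]
orientation: [-179.9, -0.1, -5.0]
force: [1.5, 0.7, -2.5]
opening: 0.0239
gripper_force: 30.0
```

Request:
move_arm(moves=[0,-1.1,-3.5,0,0,0,0,0,-0.5,-1.7,0,0,0,0,0,0,0,0,0,0,-0.06,0,0,0,0,0,0,-0.055,0,0,0,3,0,0,0,0,0,0,3,0,0,0,0,0,0,0,0,0,0])

```text
clock: 10.1
tool_pos: [0.5595, 0.2974, 0.2138]
orientation: [179.8, 0.3, 1.5]
force: [0.1, -0.3, -3.2]
opening: 0.0243
gripper_force: 30.0
```

```bash
cat > pan.py <<'E'
from plant import ctrl, vision
from h import *
import cv2
np.set_printoptions(precision=4,suppress=True)
o=ctrl.get_obs();print(o["clock"],o["tool_pos"],o["orientation"],o["force"],o["moment"])
ims=[]
for n,c in(("scene",(125,155)),("side",(200,190))):
    p,d=vision.snapshot(n);m=vision.camera_model(n);np.savez(n+"_n.npz",p=p,d=d,**m)
    ims.append(cv2.resize(p[c[0]:c[0]+125,c[1]:c[1]+125,::-1],(390,390),interpolation=3))
    f=210/np.tan(np.radians(m["vertical_fov"])/2);v,u=np.mgrid[:420,:560];T=m["cam_to_world"]
    P=(np.stack([(u-m["cx"])/f,(v-m["cy"])/f,np.ones(u.shape)],-1)*d[...,None])@T[:3,:3].T+T[:3,3]
    zc=o["tool_pos"][2]-.104
    k=(abs(P[...,0]-.556)<.08)&(abs(P[...,1]-.305)<.045)&(abs(P[...,2]-zc)<.014)
    Q=P[k];C=np.c_[Q[:,:2]-[.556,.305],np.ones(len(Q))];w=np.ones(len(Q),bool)
    for _ in range(5):
        s=np.linalg.lstsq(C[w],Q[w,2],rcond=None)[0];w=abs(C@s-Q[:,2])<.004
    print(n,w.sum(),"floor slopes deg",np.degrees(np.arctan(s[:2])),"floor z",s[2])
cv2.imwrite("pics/s6.png",np.hstack(ims))
E
python3 pan.py
```

```text
10.1 [0.5595 0.2974 0.2138] [179.779    0.3333   1.5471] [ 0.0849 -0.2954 -3.2015] [-0.0695 -0.0029  0.0434]
scene 498 floor slopes deg [-3.5424 -0.4264] floor z 0.1079899854446537
side 664 floor slopes deg [-3.2728  0.5029] floor z 0.11246128346758774
```

View pics/s6.png

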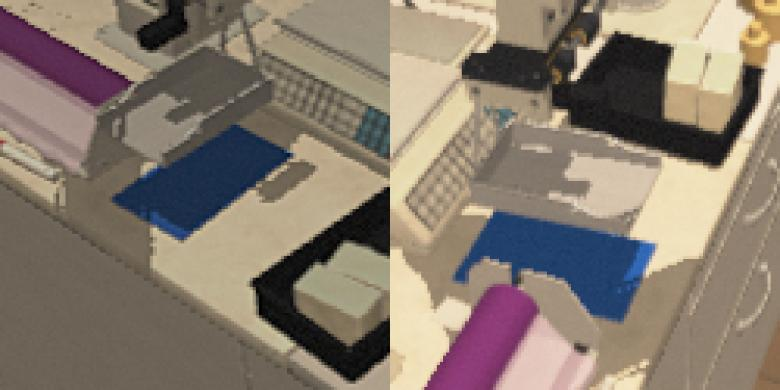

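The blocks are still fine in the tray. The scoop is over the mat with its mouth about 3.4° high from slip in the grip, so I'll correct the tilt and position.

Request:
move_arm(moves=[0,0.2,-0.4,0,0,0.03,0,0,0.2,-0.4,0,0,0.025,0,0,0,0,2,0,0,0,0,0,0,2,0,0,0,0,0,0,1,0,0,0,0,0,0,0,0,0,0])

```text
clock: 10.8
tool_pos: [0.5687, 0.3067, 0.1676]
orientation: [179.9, -3.1, 1.6]
force: [0.3, 0.6, -2.5]
opening: 0.0237
gripper_force: 30.0
```

```bash
cat >> pan.py <<'E'
for n in("scene","side"):
    m=load(n+"_n");d=m["d"];f=210/np.tan(np.radians(float(m["vertical_fov"]))/2);T=m["cam_to_world"]
    P=(np.stack([(u-m["cx"])/f,(v-m["cy"])/f,np.ones(u.shape)],-1)*d[...,None])@T[:3,:3].T+T[:3,3]
    k=(P[...,0]>.42)&(P[...,0]<.66)&(P[...,1]>.2)&(P[...,1]<.375)&(P[...,2]>zc-.004)&(P[...,2]<zc+.03)
    Q=P[k].astype(np.float32);print(n,len(Q),cv2.minAreaRect(Q[:,:2]),np.percentile(Q,[1,99],axis=0))
E
python3 pan.py
```

```text
10.8 [0.5687 0.3067 0.1676] [179.9029  -3.1049   1.567 ] [ 0.3476  0.565  -2.5024] [-0.0595  0.2361  0.0117]
scene 493 floor slopes deg [-0.4119 -0.6293] floor z 0.062316845401013385
side 746 floor slopes deg [-0.1246  0.203 ] floor z 0.0642082908959455Traceback (most recent call last):
  File "pan.py", line 23, in <module>
    Q=P[k].astype(np.float32);print(n,len(Q),cv2.minAreaRect(Q[:,:2]),np.percentile(Q,[1,99],axis=0))
                                             ~~~~~~~~~~~~~~~^^^^^^^^^
cv2.error: OpenCV(4.12.0) /io/opencv/modules/imgproc/src/convhull.cpp:143: error: (-215:Assertion failed) total >= 0 && (depth == CV_32F || depth == CV_32S) in function 'convexHull'
```

```bash
sed -i 's/minAreaRect(Q\[:,:2\])/minAreaRect(Q[:,:2].copy())/' pan.py; python3 pan.py
```

```text
10.9 [0.5696 0.3073 0.1693] [179.9961  -3.2335   1.5778] [ 0.2661 -1.051  -1.4404] [-0.0564  0.1802 -0.0295]
scene 502 floor slopes deg [ 0.0425 -0.3108] floor z 0.06357737995245054
side 755 floor slopes deg [0.0274 0.0205] floor z 0.06499745548959343
scene 1112 ((0.5581763386726379, 0.30815351009368896), (0.17486386001110077, 0.1124391034245491), 1.8656260967254639) [[0.4728 0.2531 0.0615]
 [0.6413 0.3627 0.0938]]
side 1526 ((0.561116099357605, 0.30683761835098267), (0.17224138975143433, 0.11016768217086792), 1.7751961946487427) [[0.4766 0.2533 0.0618]
 [0.6425 0.3611 0.0947]]
```

Request:
move_arm(moves=[0,-0.3,-0.1,1.5,0,0,0,0,-0.2,0.2,1.7,0,0,0,0,-0.1,0,1.2,0,0,0,0,0,0,0.5,0,0,0,0,0,0,0.4,0,0,0,0,0,0,0.2,0,0,0,0,0,0,0.1,0,0,0,0,0,0,0,0,0,0])

```text
clock: 11.8
tool_pos: [0.5664, 0.306, 0.1122]
orientation: [180.0, -3.2, 1.6]
force: [0.9, -0.5, -2.6]
opening: 0.0236
gripper_force: 30.0
```

Request:
move_arm(moves=[0,0,0,0.1,0,0,0,0,0,0,0.1,0,0,0,0,0,0,0,0,0,0])

```text
clock: 12.1
tool_pos: [0.5669, 0.3062, 0.1118]
orientation: [-180.0, -3.3, 1.6]
force: [-3.3, -1.9, 7.3]
opening: 0.0235
gripper_force: 30.0
```

Contact with the mat. Opening the fingers now, then straight up.

Request:
move_arm(moves=[3,0,0,0,0,0,0,5,0,0,0,0,0,0,8,0,0,0,0,0,0,8,0,0,0,0,0,0,8,0,0,0,0,0,0,8,0,0,0,0,0,0,8,0,0,0,0,0,0,8,0,0,0,0,0,0])

```text
clock: 12.9
tool_pos: [0.5663, 0.3058, 0.1098]
orientation: [180.0, -3.2, 1.6]
force: [-0.3, 0.5, -0.5]
opening: 0.0779
gripper_force: 0.0
```

Request:
move_arm(moves=[8,0,0,-1,0,0,0,8,0,0,-2,0,0,0,8,0,0,-3,0,0,0,8,0,0,-3,0,0,0,8,0,0,-3,0,0,0,8,0,0,-2,0,0,0,8,0,0,0,0,0,0,8,0,0,0,0,0,0])

```text
clock: 13.7
tool_pos: [0.5585, 0.3058, 0.2506]
orientation: [-180.0, -3.2, 1.6]
force: [0.1, -1.5, -0.2]
opening: 0.0797
gripper_force: 0.0
```

```bash
sed -i 's/^    zc=.*/    zc=.007/; s/zc-.004/zc+.003/' pan.py; python3 pan.py; python3 chk.py
```

```text
13.7 [0.5585 0.3058 0.2506] [-179.9649   -3.2075    1.554 ] [ 0.052  -1.4868 -0.249 ] [-0.0455  0.1811  0.0253]
scene 490 floor slopes deg [0.0718 0.4854] floor z 0.005973515539624779
side 728 floor slopes deg [0.0612 0.1877] floor z 0.007299183068627858
scene 496 ((0.5573213696479797, 0.30883246660232544), (0.17433317005634308, 0.11462979763746262), 1.366956114768982) [[0.4716 0.2522 0.0101]
 [0.6399 0.3632 0.0368]]
side 455 ((0.5585609674453735, 0.3048402667045593), (0.17350034415721893, 0.10864518582820892), 1.5516254901885986) [[0.4737 0.2513 0.0101]
 [0.6407 0.3585 0.0366]]
13.8 [0.558 0.305 0.249] [179.93   -3.095   1.553] [-1.068  1.216 -0.129] [-0.061  0.141 -0.023]
scene 0.45 248 y [-0.032  0.043] z [0.031 0.061 0.077]
scene 0.47 147 y [-0.033  0.047] z [0.048 0.074 0.079]
scene 0.49 137 y [-0.031  0.044] z [0.041 0.073 0.078]
scene 0.51 161 y [-0.037  0.046] z [0.046 0.073 0.078]
scene 0.53 103 y [-0.033  0.092] z [0.037 0.074 0.079]
side 0.43 8 y [-0.037 -0.017] z [0.015 0.041 0.052]
side 0.45 110 y [-0.028  0.051] z [0.021 0.065 0.078]
side 0.47 143 y [-0.028  0.053] z [0.016 0.073 0.079]
side 0.49 117 y [-0.024  0.053] z [0.014 0.07  0.078]
side 0.51 140 y [-0.032  0.051] z [0.015 0.072 0.079]
side 0.53 84 y [-0.032  0.053] z [0.015 0.074 0.079]
side 0.55 6 y [-0.051 -0.04 ] z [0.024 0.045 0.05 ]
```

The scoop is flat, centred on the mat to within a few mm and released, and both blocks are at rest in the tray. Handing in.

```bash
python3 -c "
from plant import ctrl
print(ctrl.close_job())"
```

```text
the job is handed in; nothing more can be done
None
```

I handed the job in at about 14 s: both cheese blocks are standing on end in the tray, and the empty scoop is flat and released within a few mm of the mat's middle; the hand-in call gave no verdict, and I didn't re-measure the bystanders at the end.

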